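# Clamp a casting in the quick-release finishing clamp

### The job

Draw the aluminium casting out of the hooded green stand, lay it on the clamp's bed with its thick foot towards the stop but still short of the guide walls, and let go; then take it again at its other end and slide it home, foot against the stop under the pad. Turn the brass adjuster nut until the cam lever meets firm resistance about half-way through its swing, then swing the lever fully closed. Leave the files, the abrasive discs and the screwdriver where they lie.

Things in the scene. Friction and masses are not known exactly. Their poses are not given: they have to be found in the camera images.
- clamp: Quick-release finishing clamp, fixed. Origin: on the bench (z = 0) straight below the vertical spindle axis. Steel bed along its y axis, y = -210 to +45 mm, 100 mm wide, top 12 mm above the bench. Guide walls 12 mm high form a 46 mm channel about x = 0 from y = -45 to +45 mm, flared mouth y = -70 to -42 mm. Column at x = 67 to 103 mm, arm 34 mm wide above the bed to the spindle, top 98 mm.
- spindle: Fixed guide tube, 38 mm in diameter, at the end of the clamp's arm; below it hangs the sprung clamping pad (black, 28 mm round). Origin and axes as clamp; it does not move with the pad. Nut and lever both lower the pad; at the start, lever open, it hangs 5 to 12 mm above where the foot goes, differently each time. Its spring starts at about 150 N on touching and adds 16 N per mm.
- nut_grip (a point): Centre, half-way up, of the brass adjuster nut: knurled round knob 44 mm in diameter, 30 mm high, on the vertical spindle axis; the point is 135 mm above the bench with the lever open, sinks 3.2 mm per rad with it, does not turn. Clockwise from above lowers the pad 2.5 mm per rad. Drags 0.6 N m, about 0.95 once the pad bears; stays where left. Starts about 0.8 to 3.3 rad too slack.
- lever_post (a point): Half-way up the red grip post of the cam lever: upright, round, 18 mm in diameter, 108 to 152 mm above the bench, 90 mm from the spindle axis. Moves with the lever. The lever bar, 16 mm wide, lies 100 to 108 mm above the bench. Closing is easy (about 2 N at the post) until the pad meets the casting; from there firm, 7 to 9 N. Opening takes about 9 N; it stays where left.
- lever (a joint): Cam lever angle, rad, about the spindle axis. 0 = open: post at 70 degrees from the clamp's x axis towards its y. Grows anticlockwise seen from above to 1.9 = closed (end stop), post on the clamp's -x side; half-way 0.95. The helical cam lowers the pad by 3.2 mm per rad and is self-locking: the lever stays where it is left.
- casting: Aluminium casting 150 mm long, 0.38 kg. Origin: centre of its underside; x axis along its length towards the foot. Foot: block from x = 15 to 75 mm, 40 mm wide, 32 mm high. Web: from x = -75 to 15 mm, 28 mm wide, 20 mm high. Boss: upright, round, 24 mm in diameter, at x = -60 mm, from 20 to 52 mm above the underside.
- casting_foot (a point): Centre of the casting's foot block (60 x 40 x 32 mm), half-way up, 16 mm above the underside. Home when it lies 5 mm on the +y side of the clamp's spindle axis, on the bed's centre line.
- casting_boss (a point): Centre of the casting's round boss (24 mm in diameter, 32 mm high), half-way up, 36 mm above the underside.
- stand: Green sheet-metal stand, fixed; the casting lies in it, foot towards its +x. Origin on the bench under the casting's middle; floor 6 mm above the bench. A hood covers the casting's tail and boss: x = -88 to -28 mm, 100 mm wide, underside 76 mm and top 82 mm above the bench, with side walls. Draw the casting about 65 mm towards +x before lifting it.
- flat_file: Bystander: flat file with wooden handle, 300 mm, lying. Leave it.
- second_file: Bystander: narrow file with orange handle, 300 mm, lying. Leave it.
- discs: Bystander: stack of two brown-red abrasive discs, 100 mm across, 22 mm high. Leave it.
- screwdriver: Bystander: screwdriver lying on the bench. Leave it.
- stop (a point): Middle of the stop block's face at the +y end of the clamp's bed (35 mm from the spindle axis, 23 mm above the bench; the block's top is 34 mm above the bench). The casting's foot must end against it.
Things that resemble listed ones, but are neither listed nor needed, are in the scene too. What is shaped like the casting but purple is not meant.

How it is judged (in metres and radians):
On the way, in this order (a step that is already met when the one before it is completed fails the run):
1. the casting lies on the bed, foot towards the stop but short of the guide walls, and has been let go (y of casting_foot in the frame of clamp between -0.15 and -0.06 m and x of casting_foot in the frame of clamp between -0.03 and 0.03 m and z of casting_foot in the frame of clamp below 0.032 m and angle between casting's own z axis and vertical below 0.08 rad and contact force between the fingers and casting below 0.1 N and linear speed of casting below 0.02 m/s), for 0.1 s.
2. the casting is home: foot within 3 mm of the stop, under the pad (y of casting_foot in the frame of clamp above 0.002 m and x of casting_foot in the frame of clamp between -0.006 and 0.006 m and z of casting_foot in the frame of clamp below 0.031 m), for 0.1 s.
3. the nut is set so that the pad bears on the casting with the lever about half-way (0.65 to 1.25 rad) (value of joint lever between 0.65 and 1.25 rad and contact force between spindle and casting above 35 N), for 0.02 s.
At the end, for the whole second after the job is handed in: The lever is fully closed (over 1.8 rad), the pad holds the casting with 180 to 218 N (which is what resistance beginning within about 0.3 rad of half-way gives), and the casting lies flat on the bed, at rest, its foot within 3 mm of the stop and within 6 mm of the bed's centre line (all of step 2 and value of joint lever above 1.8 rad and contact force between spindle and casting between 180 and 218 N and linear speed of casting below 0.01 m/s); the robot touches nothing.
It fails at once if a file, the abrasive discs or the screwdriver is moved by more than 40 mm (distance of any of flat_file, second_file, discs, screwdriver from where it was at the start of the episode above 0.04 m).
It also fails if it takes over 72 s, if anything falls off the work surface, if the arm or the gripper's body presses on something with over 40 N, if the wrist force passes 120 N, or if a joint passes its speed limit or range.

### The arm

A 7-joint arm with a two-finger parallel gripper is mounted at the origin on the work surface. World frame = base frame: x ahead of the robot, y to its left, z up, the work surface at z = 0. Lengths are in mm, angles in rad, forces in N, time in s.
With the tool pointing down it reaches from about 400 to 750 mm from the base axis. Payload 19.5 kg.
Tool frame: the origin (TCP) lies at the very end of the fingers, on their centre line; the grasp point (between the pads) lies behind it (manip.grip_point_offset is the z of the grasp point in the tool frame, in mm); z points along the fingers, y is the line along which they close (so a half turn about z gives the same grasp; the last joint's range is limited). The gripper opens to 85 mm and grips with 20 to 120 N. Pads are 22 mm wide; open, the fingers measure 114 mm over their backs; the gripper's body (76 mm by 85 mm) begins 54 mm behind the grasp point. The pads swing forward as they close: fully open they stand 13 mm farther back than shut.
Start: joints at [-1.286, 0.707, -0.028, 1.485, 0.022, 0.951, -0.075], TCP at [184.569, 544.541, 192.068] pointing down, gripper open.
Joint ranges: [-2.71, 2.71], [-0.32, 2.16], [-1.57, 1.52], [0, 2.45], [-1.46, 4.6], [0, 2.02], [-2.83, 2.83]. Speed limits (rad/s): [1.89, 1.89, 2.57, 2.57, 3.01, 3.01, 3.01].

### API

Orientations are given as a unit quaternion [x, y, z, w].
In Python, from rig import manip, hand, readout, imaging, finder gives the robot as it stands. The module is installed in compiled form; this text tells all that it offers. Calls block until the motion is done:
- manip.move_to(position, orientation): joint-space move of the TCP to a pose.
- manip.line_to(position, ori=None, speed=150, contact_N=None): straight line of the TCP; ori=None keeps the orientation; speed is the mean speed in mm/s. With contact_N (N) it stops when the force on the tool has changed by that much, and returns True; else False.
- manip.movej(angles): joint-space move.
- hand.gripper_to(opening, newtons=None): finger opening in mm; newtons is the grip in N (None keeps the last); returns when the fingers have stopped.
- manip.pause(seconds).
- manip.solve_ik(position, orientation): joint angles nearest the present ones, or None.
- readout.state(): the state.
- imaging.grab_frame(name): name is "side" or "top"; returns the picture (480x640x3 uint8, red, green, blue); there is no depth.
- imaging.camera_info(name): a dict with "fx", "fy", "cx", "cy" (pixels), "distortion" ([k1, k2, p1, p2, k3] as OpenCV has them; the pictures are not rectified), "position" and "rotation" of the camera in the world. Camera axes: x right, y down, z forward; pixel columns grow to the right and rows downward; lengths in mm; the calibration is good to about 2 mm. A picture is of the moment at which its call begins. camera_info takes no time and is no camera call.
A pose or a line that the arm cannot do raises manip.Unreachable and nothing moves.
- manip.finish_job(): hands the job in; it is judged then, once.
Trained networks look in the newest picture that a camera, given by its name, has taken for a name from the list of things; names that differ only in an ending like _2 or _b are one class to them, and where a whole thing is asked for, a point or a joint stands for the part that bears it (a point fixed in the world has none). Each returns a list of dicts, best first, with "confidence" (0 to 1); they miss things now and then, are a little off and sometimes report something else, mostly with a low value. They report only what shows in the picture. A call takes as long as a camera call. They do not tell look-alikes from the thing itself.
- finder.masks_of(label, camera): "pixels" (480x640 bool, what is visible of it).
- finder.tip_of(label, camera): "xyz" ([x, y, z] in mm, in world coordinates, good to about 4 mm: a listed point, or the origin of a listed thing).
The state is a dict: "clock": time; "joint_pos": joint angles; "qd": joint speeds; "tau": joint torques, N m; "position": TCP position; "eef_rot": TCP orientation; "wrist_force": force on the tool from outside, world axes, zero at the start; "wrist_torque": the same for the moment, N m; "opening": finger opening in mm; "grip_force": force on a finger pad.
Only numpy, scipy, OpenCV 4.12 (cv2) and the standard library are available. Lean on these libraries where they do the work, as an engineer would, in place of code of your own. Each camera call takes 0.05 s, during which the arm holds its last target. There are 200 camera calls.

## Working session

There is one attempt and no reset: what is moved stays moved. The work goes in short steps, each a Python script; the robot and the scene stay as the last script left them, time stands still between calls to the robot, and variables do not carry over. Pictures are saved under pics/ and viewed, at most 10 in all, crops included, and the job is handed in when it is done.

```bash
mkdir -p pics; ls
python3 - <<'E'
from rig import manip, hand, readout, imaging, finder
import cv2,numpy as np
np.set_printoptions(precision=3,suppress=True)
for c in("top","side"):
    im=imaging.grab_frame(c); cv2.imwrite(f"pics/{c}0.png",im[:,:,::-1])
    i=imaging.camera_info(c); print(c,i)
    for l in("clamp","nut_grip","lever_post","casting","casting_foot","casting_boss","stand","stop"):
        print(l,[(round(d["confidence"],2),np.round(d["xyz"])) for d in finder.tip_of(l,c)][:4])
print(manip.grip_point_offset,readout.state())
E
```

```text
pics
top {'fx': 620.0019896099059, 'fy': 620.0019896099059, 'cx': 310.3929921139093, 'cy': 238.86048919313885, 'distortion': array([0.01, 0.  , 0.  , 0.  , 0.  ]), 'position': array([ 189.626,  -50.136, 1859.421]), 'rotation': array([ 0.708, -0.7  ,  0.063, -0.069])}
clamp [(0.61, array([614., 116.,   0.]))]
nut_grip [(0.79, array([611., 114., 133.]))]
lever_post [(0.68, array([638., 206., 127.]))]
casting [(0.94, array([ 299., -524.,   -0.])), (0.74, array([ 331., -327.,    4.])), (0.72, array([443.,   7.,   1.])), (0.65, array([ 562., -329.,    3.]))]
casting_foot [(0.9, array([ 358., -363.,   14.])), (0.79, array([459., -35.,  17.])), (0.75, array([ 295., -480.,   20.])), (0.66, array([ 739., -182.,    2.]))]
casting_boss [(0.94, array([ 600., -371.,   41.])), (0.84, array([ 295., -283.,   36.])), (0.73, array([422.,  67.,  37.])), (0.68, array([ 301., -584.,   30.]))]
stand [(0.89, array([ 563., -329.,   -2.])), (0.45, array([638., 206., 128.]))]
stop [(0.96, array([609., 152.,  25.]))]
side {'fx': 446.3591020896291, 'fy': 446.3591020896291, 'cx': 320.13612723970624, 'cy': 235.91
[... 651 characters left out ...]
.9, array([ 295., -281.,   37.])), (0.89, array([420.,  64.,  35.])), (0.7, array([ 600., -371.,   41.]))]
stand [(0.59, array([ 559., -326.,   -2.]))]
stop [(0.67, array([637., 201., 130.]))]
-18.700000000000003 {'clock': 0.9, 'joint_pos': array([-1.286,  0.706, -0.028,  1.485,  0.022,  0.951, -0.076]), 'qd': array([-0.001,  0.001, -0.002,  0.   , -0.   ,  0.002,  0.001]), 'tau': array([  0.003, -88.3  ,   1.235, -23.636,   0.017,   0.002,  -0.   ]), 'position': array([184.571, 544.512, 192.064]), 'eef_rot': array([ 0.163,  0.987, -0.   , -0.   ]), 'wrist_force': array([ 0.24 , -0.467, -0.638]), 'wrist_torque': array([ 0.043, -0.026, -0.008]), 'grip_force': 0.0, 'opening': 85.7472032369619}
```

View pics/top0.png

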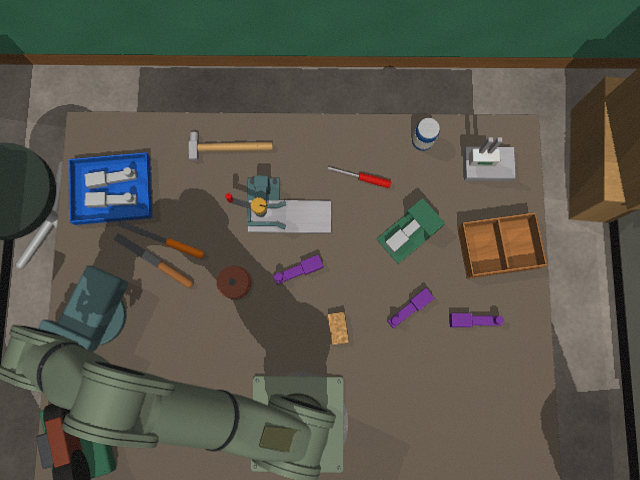

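View pics/side0.png

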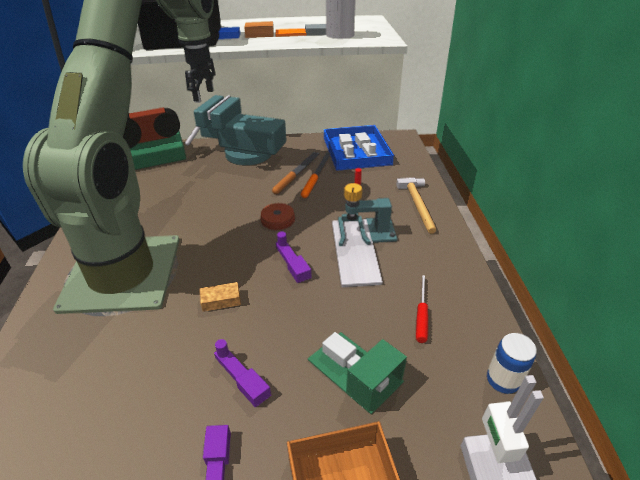

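```bash
cat > h.py <<'E'
from rig import manip, hand, readout, imaging, finder
import cv2,numpy as np
from scipy.spatial.transform import Rotation as R
np.set_printoptions(precision=2,suppress=True)
def cam(c):
    i=imaging.camera_info(c); q=np.array(i["rotation"])
    M=q if q.shape==(3,3) else R.from_quat(q).as_matrix()
    K=np.array([[i["fx"],0,i["cx"]],[0,i["fy"],i["cy"]],[0,0,1]])
    return K,np.array(i["distortion"],float),M,np.array(i["position"])
def proj(P,c):
    K,D,M,p=cam(c); X=(np.atleast_2d(np.asarray(P,float))-p)@M
    return cv2.projectPoints(X,np.zeros(3),np.zeros(3),K,D)[0].reshape(-1,2)
def unproj(uv,z,c):
    K,D,M,p=cam(c); n=cv2.undistortPoints(np.asarray(uv,float).reshape(-1,1,2),K,D).reshape(-1,2)
    d=np.c_[n,np.ones(len(n))]@M.T
    return p+d*((np.asarray(z)-p[2])/d[:,2])[:,None]
def frame(o,yaw,pts):  # local mm -> world
    return np.asarray(o)+np.atleast_2d(pts)@R.from_euler("z",yaw).as_matrix().T
def down(yaw):  # tool down, finger closing line (tool y) at world angle yaw
    Y=np.array([np.cos(yaw),np.sin(yaw),0]);Z=np.array([0,0,-1.]);X=np.cross(Y,Z)
    return R.from_matrix(np.c_[X,Y,Z]).as_quat()
E
python3 - <<'E'
from h import *
im=imaging.grab_frame("top"); hsv=cv2.cvtColor(im,cv2.COLOR_RGB2HSV)
print("pix",proj([[611,116,0],[562,-327,6]],"top"))
w=((hsv[...,1]<50)&(hsv[...,2]>110)).astype(np.uint8)
def blob(uv):
    n,l=cv2.connectedComponents(w); k=l[int(uv[1]),int(uv[0])]; v,u=np.nonzero(l==k); return np.c_[u,v].astype(float)
b=blob((310,220)); P=unproj(b,12.,"top")[:,:2]; print("bed",cv2.minAreaRect(P.astype(np.float32)),P.min(0),P.max(0))
f=blob((410,228)); P=unproj(f,38.,"top")[:,:2]; print("foot",cv2.minAreaRect(P.astype(np.float32)))
m=finder.masks_of("casting","top")
for d in m:
    v,u=np.nonzero(d["pixels"]); print("mask",d["confidence"],u.mean(),v.mean(),len(u))
# overlay
o=[562,-327,6];y=np.radians(128.5)
big=cv2.resize(im[150:280,215:455],None,fx=3.3,fy=3.3,interpolation=cv2.INTER_CUBIC)
def poly(o,y,pts,col):
    q=((proj(frame(o,y,pts),"top")-[215,150]+.5)*3.3).astype(int)
    cv2.polylines(big,[q],True,col,1)
poly(o,y,[[15,20,32],[75,20,32],[75,-20,32],[15,-20,32]],(255,0,0))
poly(o,y,[[-75,14,20],[15,14,20],[15,-14,20],[-75,-14,20]],(255,0,255))
for yw,c in((0,(255,0,0)),(np.radians(2.5),(0,0,255))):
    poly([610.5,116,0],yw,[[50,-210,12],[50,45,12],[-50,45,12],[-50,-210,12]],c)
cv2.imwrite("pics/c1.png",big[:,:,::-1])
E
```

```text
pix [[262.74 215.92]
 [407.55 232.81]]
bed ((609.18310546875, 35.78917694091797), (100.18035888671875, 253.092529296875), 0.6675707101821899) [557.66 -90.91] [660.24 161.92]
foot ((550.9364013671875, -309.4981689453125), (40.43073654174805, 112.91448211669922), 42.48594665527344)
mask 0.77 299.79473684210524 269.0122807017544 570
mask 0.74 473.5072231139647 319.4719101123595 623
mask 0.71 401.5511482254697 235.5929018789144 479
mask 0.68 411.663282571912 306.5346869712352 591
```

View pics/c1.png

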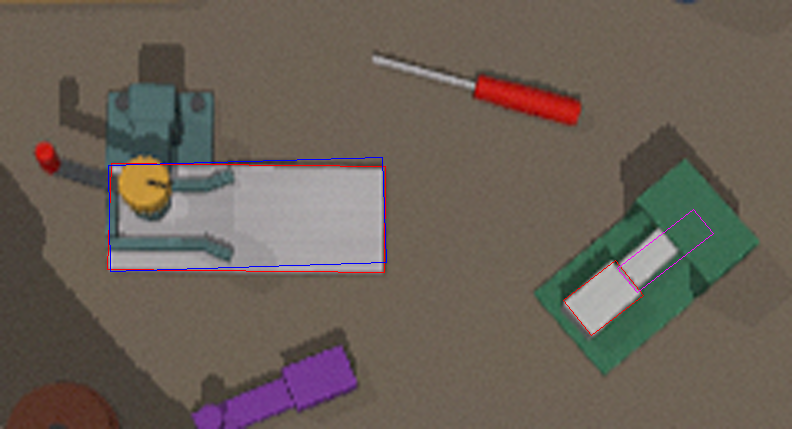

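The casting in the green hooded stand (top px 405,235) is the one meant: it is bare aluminium and its tail and boss are under the hood. The look-alikes are three purple ones (299,269; 412,306; 475,320) and two spares in the blue tray (110,177; 110,198). The overlays fit the casting at a yaw of about 129° and the clamp at a yaw of about 0.5°.

```bash
cat >> h.py <<'E'
CO=np.array([608.6,117.7,0.]); CY=np.radians(.5)
def cl(x,y,z): return frame(CO,CY,[[x,y,z]])[0]
SO=np.array([562,-327,0.]); SY=np.radians(129.)
def st(x,y,z): return frame(SO,SY,[[x,y,z]])[0]
def post(th,r=90): a=np.radians(70)+th; return cl(r*np.cos(a),r*np.sin(a),0),a+CY
E
python3 - <<'E'
from h import *
def t(n,p,y):
    for k in(0,np.pi,-np.pi):
        q=manip.solve_ik(p,down(y+k)); print(n,round(np.degrees(y+k)),q)
t("stand",st(48,0,8),SY-np.pi/2); t("bed",cl(0,-97,20),CY); t("boss",cl(0,-205,32),CY); t("bosshome",cl(0,-98,32),CY)
for a in(0,60,120): t("nut",cl(0,0,117),np.radians(a))
for th in(0,.95,1.9):
    p,a=post(th); t("post",p+[0,0,115],a+np.pi/2); t("postrad",p+[0,0,115],a)
manip.line_to([184.6,544.5,300],speed=300)
manip.move_to(st(48,0,180),down(SY-np.pi/2)); s=readout.state();print(s["clock"],s["position"],s["joint_pos"])
im=imaging.grab_frame("side")
for c in("side","top"):
    im=imaging.grab_frame(c)
    for l in("casting_foot","casting_boss"):
        print(c,l,[(round(d["confidence"],2),np.round(d["xyz"])) for d in finder.tip_of(l,c) if abs(d["xyz"][0]-562)<70 and abs(d["xyz"][1]+327)<80])
E
```

```text
stand 39 [ 0.62  1.02 -0.37  1.52  0.51  0.69  0.7 ]
stand 219 [ 0.03  1.27  1.07  1.55 -1.22  1.11 -1.05]
stand -141 [ 0.03  1.27  1.07  1.55 -1.22  1.11 -1.05]
bed 0 [-0.14  0.99  0.12  1.51 -0.16  0.65  0.06]
bed 180 [ 0.24  1.07 -0.72  1.5   0.84  0.9   2.39]
bed -180 [ 0.24  1.07 -0.72  1.5   0.84  0.9   2.39]
boss 0 [ 0.06  0.98  0.07  1.48 -0.09  0.69  0.17]
boss 180 [ 0.43  1.08 -0.77  1.46  0.85  0.96  2.57]
boss -180 [ 0.43  1.08 -0.77  1.46  0.85  0.96  2.57]
bosshome 0 [-0.14  0.97  0.12  1.51 -0.16  0.67  0.06]
bosshome 180 [ 0.24  1.05 -0.72  1.49  0.81  0.91  2.41]
bosshome -180 [ 0.24  1.05 -0.72  1.49  0.81  0.91  2.41]
nut 0 [-0.32  0.87  0.17  1.4  -0.17  0.88 -0.1 ]
nut 180 [ 0.06  0.93 -0.69  1.39  0.63  1.04  2.39]
nut -180 [ 0.06  0.93 -0.69  1.39  0.63  1.04  2.39]
nut 60 [-0.19  0.86 -0.11  1.4   0.11  0.88  0.72]
nut 240 [-0.68  1.2   1.3   1.42 -1.15  1.38 -1.45]
nut -120 [-0.68  1.2   1.3   1.42 -1.15  1.38 -1.45]
nut 120 [-0.07  0.88 -0.38  1.39  0.36  0.93  1.56]
nut 300 [-0.44  0.91  0.43  1.41 -0.43  0.92 -0.94]
nut -60 [-0.44  0.91  0.43  1.41 -0.43  
[... 516 characters left out ...]
 0.84 -0.38  1.52  0.37  0.85  1.47]
postrad 305 [-0.58  0.86  0.41  1.53 -0.42  0.83 -0.97]
postrad -55 [-0.58  0.86  0.41  1.53 -0.42  0.83 -0.97]
post 269 [-0.59  0.83  0.6   1.75 -0.65  0.77 -1.24]
post 449 [-0.17  0.75 -0.22  1.74  0.24  0.68  1.04]
post 89 [-0.17  0.75 -0.22  1.74  0.24  0.68  1.04]
postrad 179 [ 0.06  0.82 -0.66  1.73  0.66  0.83  2.22]
postrad 359 [-0.38  0.76  0.17  1.74 -0.2   0.66 -0.11]
postrad -1 [-0.38  0.76  0.17  1.74 -0.2   0.66 -0.11]
4.7 [ 532.21 -289.03  180.05] [ 0.29  0.79  0.34  1.39 -0.28  1.01  1.37]
side casting_foot [(0.7, array([ 533., -287.,   25.]))]
side casting_boss [(0.55, array([ 601., -370.,   40.]))]
top casting_foot []
top casting_boss []
```

Run:
```python
from h import *
q=down(SY-np.pi/2)
hit=manip.line_to(st(48,0,10),q,speed=120,contact_N=8); s=readout.state(); print("hit",hit,s["position"])
hand.gripper_to(30,60); s=readout.state(); print(s["opening"],s["grip_force"],s["wrist_force"],s["wrist_torque"],s["clock"])
assert 36<s["opening"]<44
z=s["position"][2]
p0=st(48,0,z+1)
manip.line_to(p0,q,speed=30)
print("pull",manip.line_to(st(48+70,0,z+1),q,speed=80,contact_N=15)); s=readout.state(); print(s["position"]-p0,s["opening"],s["wrist_force"],s["clock"])
im=imaging.grab_frame("side"); cv2.imwrite("pics/p1.png",cv2.resize(im[300:430,250:450],None,fx=3,fy=3)[:,:,::-1])
```

```text
hit False [ 532.07 -289.87   10.57]
29.935265711442415 0.0 [-0.23  0.91 -0.36] [ 0.02 -0.    0.05] 7.1917Traceback (most recent call last):
  File "<stdin>", line 5, in <module>
AssertionError
```

Run:
```python
from h import *
a=imaging.grab_frame("side");b=imaging.grab_frame("top")
c=np.hstack([cv2.resize(a[270:420,270:420],None,fx=2.6,fy=2.6),cv2.resize(b[160:310,330:480],None,fx=2.6,fy=2.6)])
cv2.imwrite("pics/p2.png",c[:,:,::-1]); print(readout.state()["opening"])
```

```text
30.171179001190378
```

View pics/p2.png

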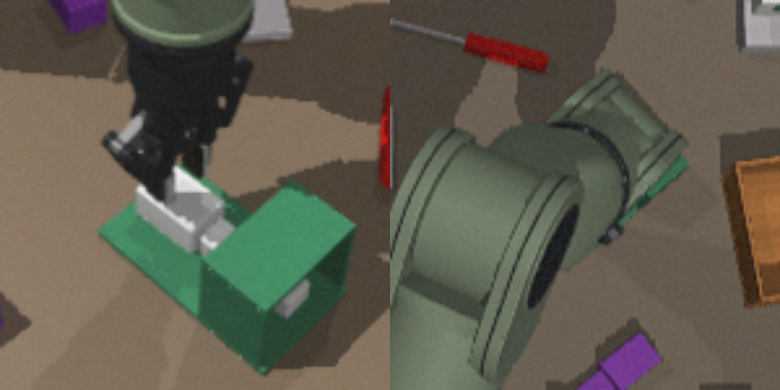

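Run:
```python
from h import *
s=readout.state(); print(s["position"],R.from_quat(s["eef_rot"]).as_matrix(),s["wrist_force"],s["clock"])
def toc(p): return (proj(p,"side")-[270,270])*2.6
im=cv2.imread("pics/side0.png")
n=cv2.cvtColor(imaging.grab_frame("side"),cv2.COLOR_RGB2BGR)
out=[]
for g in(im,n):
    b=cv2.resize(g[300:410,290:410],None,fx=3.3,fy=3.3,interpolation=cv2.INTER_CUBIC)
    f=lambda P:((proj(P,"side")-[290,300]+.5)*3.3).astype(int)
    for z in(6,38): cv2.polylines(b,[f(np.array([st(x,y,z) for x,y in((15,20),(75,20),(75,-20),(15,-20))]))],True,(0,0,255),1)
    T=s["position"]; 
    for k in f([T,T+[0,0,18.7],T+[0,0,60]]): cv2.circle(b,tuple(int(v) for v in k),3,(255,0,0),-1)
    out.append(b)
cv2.imwrite("pics/p3.png",np.hstack(out))
```

```text
[ 531.81 -289.71   10.01] [[-0.63  0.78  0.  ]
 [ 0.78  0.63 -0.  ]
 [-0.    0.   -1.  ]] [-0.06  0.76  1.23] 7.2917
```

View pics/p3.png

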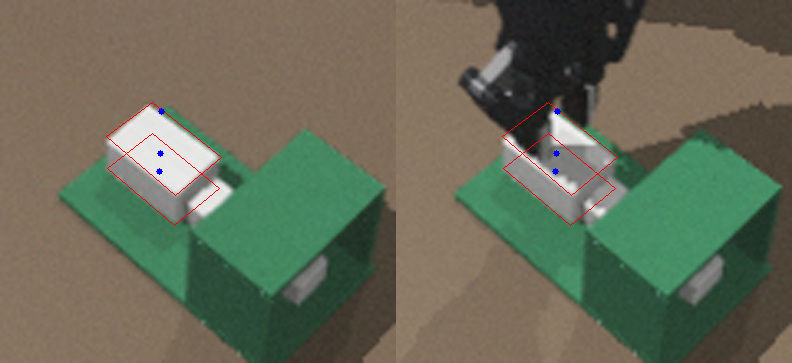

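The casting hasn't moved and sits where the overlay puts it (foot px about 555,150 in the crop). The picture doesn't settle where the fingertips are, so I'll test by closing further.

Run:
```python
from h import *
def g(o,n):
    hand.gripper_to(o,n); s=readout.state(); print(o,s["opening"],s["grip_force"],s["position"],s["wrist_force"],s["clock"])
g(20,30); g(85,30)
n=cv2.cvtColor(imaging.grab_frame("side"),cv2.COLOR_RGB2BGR)
cv2.imwrite("pics/p4.png",cv2.resize(n[290:400,290:410],None,fx=5.4,fy=5.4,interpolation=cv2.INTER_CUBIC))
```

```text
20 20.12596537456271 0.0 [ 531.79 -289.68    9.99] [ 0.88 -0.45 -0.26] 7.6
85 85.18058750757137 0.0 [ 531.81 -289.67   10.01] [0.44 0.51 0.09] 8.25
```

View pics/p4.png

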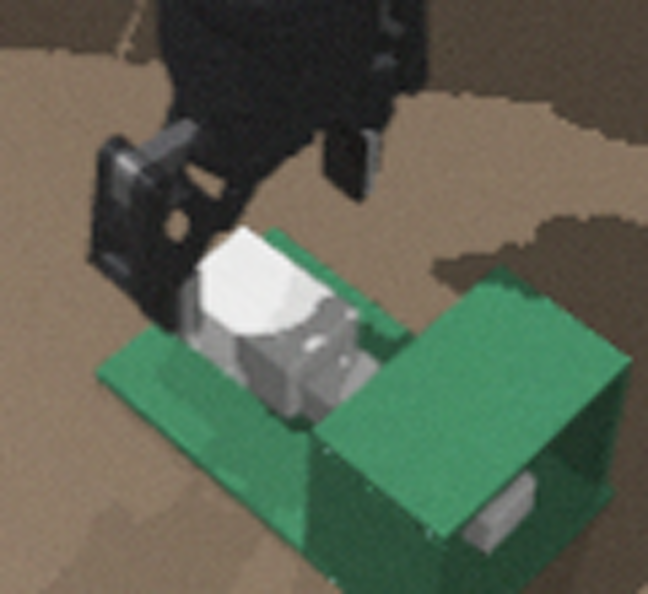

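Run:
```python
from h import *
print(proj([[184.6,544.5,z] for z in(192,205,220,235,250)],"side"), cam("side")[2])
s=readout.state();T=s["position"]
q=down(SY-np.pi/2); Y=np.array([.777,.629,0])
print(proj([T+Y*a+[0,0,z] for z in(13,45) for a in(-43,43)],"side"), "observed", np.array([[170,328],[360,198]])/5.4+[290,290])
a=cv2.imread("pics/side0.png")[60:130,150:250]
cv2.imwrite("pics/p5.png",cv2.resize(a,None,fx=6,fy=6,interpolation=cv2.INTER_CUBIC))
```

```text
[[206.78 111.24]
 [206.16 107.5 ]
 [205.44 103.14]
 [204.71  98.73]
 [203.97  94.27]] [[ 1.   -0.05  0.05]
 [-0.07 -0.63  0.77]
 [-0.01 -0.77 -0.63]]
[[322.83 359.74]
 [352.4  336.28]
 [322.75 350.17]
 [353.   326.6 ]] observed [[321.48 350.74]
 [356.67 326.67]]
```

View pics/p5.png

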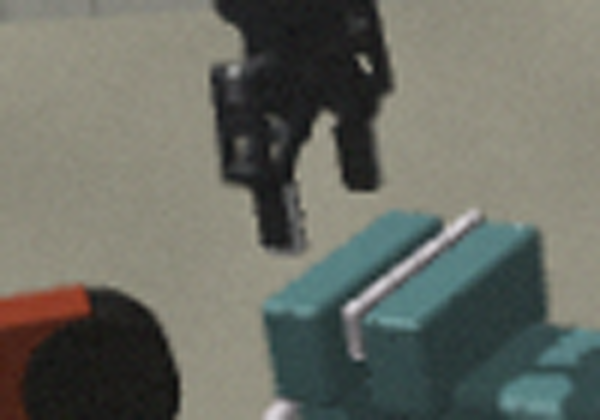

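The gripper's real tips look about 33 mm higher than the reported TCP: in two pictures the open tips sit 45–52 mm above it, where the swing accounts for only 13. I'll measure the offset by touching the foot's top, known to be at z = 38.

Run:
```python
from h import *
q=down(SY-np.pi/2)
hand.gripper_to(12,30)
h=manip.line_to(st(48,0,-15),q,speed=25,contact_N=4); s=readout.state(); print(h,s["position"],s["wrist_force"],s["clock"])
manip.line_to(s["position"]+[0,0,12],q,speed=60); print(readout.state()["position"],readout.state()["clock"])
```

```text
True [ 531.82 -289.71   -0.87] [-1.75  2.4  12.55] 9.55
[ 532.01 -289.72   11.36] 9.9083
```

```bash
cat >> h.py <<'E'
TZ=-38.  # real tip height = reported TCP z + 38 (nearly shut)
def S(t=""):
    s=readout.state(); print(t,"pos",s["position"],"open %.1f grip %.1f F"%(s["opening"],s["grip_force"]),s["wrist_force"],"Tz %.2f"%s["wrist_torque"][2],"t %.1f"%s["clock"]); return s
E
python3 - <<'E'
from h import *
q=down(SY-np.pi/2)
hand.gripper_to(85)
h=manip.line_to(st(48,0,10+TZ),q,speed=60,contact_N=6); S(h)
hand.gripper_to(30,60); s=S()
assert 36<s["opening"]<44
z=s["position"][2]
p0=st(48,0,z+1)
manip.line_to(p0,q,speed=20);S()
print("pull",manip.line_to(st(48+72,0,z+1.5),q,speed=80,contact_N=15)); s=S(); print(s["position"]-p0)
im=imaging.grab_frame("side"); cv2.imwrite("pics/p6.png",cv2.resize(im[280:430,250:450],None,fx=3,fy=3)[:,:,::-1])
E
```

```text
False pos [ 531.92 -289.81  -27.76] open 85.2 grip 0.0 F [-0.91 -0.22  0.04] Tz 0.01 t 11.4
 pos [ 532.23 -289.69  -27.44] open 39.4 grip 60.1 F [-0.92  2.06  7.89] Tz 0.20 t 11.9
 pos [ 531.62 -289.58  -26.55] open 39.5 grip 59.6 F [ 0.79  1.28 -3.88] Tz 0.04 t 12.2
pull False
 pos [ 486.71 -234.18  -25.93] open 39.3 grip 59.6 F [-0.05 -0.39 -3.47] Tz 0.04 t 13.2
[-45.08  55.51   0.5 ]
```

View pics/p6.png

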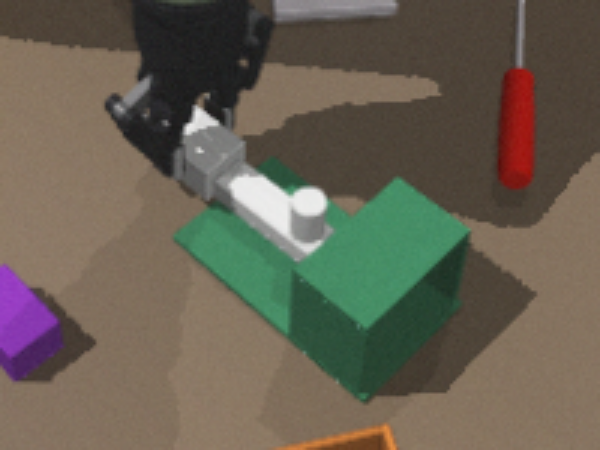

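The casting is held by the foot (px 215,155) and the boss (310,210) is clear of the hood. Next is the bed.

Run:
```python
from h import *
q=down(SY-np.pi/2); p=readout.state()["position"]
manip.line_to(p+[0,0,110],q,speed=200)
manip.move_to(cl(0,-97,80),down(CY)); S()
manip.line_to(cl(0,-97,-16),down(CY),speed=150)
print(manip.line_to(cl(0,-97,-26),down(CY),speed=15,contact_N=4)); S()
hand.gripper_to(62); manip.pause(.1); S()
manip.line_to(cl(0,-97,60),down(CY),speed=150)
manip.move_to(cl(0,-260,60),down(CY)); 
for c in("side","top"):
    im=imaging.grab_frame(c)
    for l in("casting_foot","casting_boss","casting"):
        print(c,l,[(round(d["confidence"],2),(np.array(d["xyz"])-CO)@R.from_euler("z",CY).as_matrix()) for d in finder.tip_of(l,c) if abs(d["xyz"][0]-608)<40 and abs(d["xyz"][1])<170])
S()
im=imaging.grab_frame("side"); cv2.imwrite("pics/p7.png",cv2.resize(im[170:310,300:430],None,fx=4,fy=4)[:,:,::-1])
```

```text
pos [609.    19.33  79.46] open 39.4 grip 60.0 F [-0.07 -0.47 -3.91] Tz 0.01 t 15.1
True
 pos [609.66  20.81 -21.43] open 39.5 grip 61.3 F [-1.82  0.45  9.57] Tz 0.01 t 16.3
 pos [609.02  20.92 -22.18] open 62.1 grip 0.0 F [-0.56  0.74 -0.83] Tz 0.04 t 16.8
side casting_foot [(0.75, array([  2.95, -96.93,  27.8 ]))]
side casting_boss [(0.72, array([   0.7 , -205.91,   48.7 ]))]
side casting [(0.75, array([   2.95, -143.33,   16.4 ]))]
top casting_foot []
top casting_boss []
top casting []
 pos [ 610.95 -141.87   59.98] open 61.9 grip 0.0 F [-0.31  0.51  0.05] Tz 0.03 t 18.6
```

View pics/p7.png

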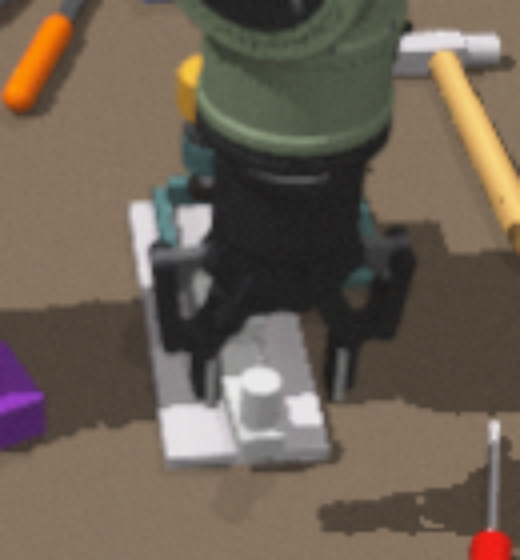

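The casting lies flat on the bed, boss at px (262,395), foot towards the stop at clamp y of about -98. Now I'll take the boss and slide it home.

Run:
```python
from h import *
q=down(CY)
manip.line_to(cl(0,-204.5,60),q,speed=150)
manip.line_to(cl(0,-204.5,10),q,speed=150)
h=manip.line_to(cl(0,-204.5,-3),q,speed=40,contact_N=5); S(h)
hand.gripper_to(15,35); s=S("grip"); assert 21<s["opening"]<27
z=s["position"][2]
loc=lambda:(readout.state()["position"]-CO)@R.from_euler("z",CY).as_matrix()
h=manip.line_to(cl(0,-135,z),q,speed=60,contact_N=12); S(h); print(loc())
if not h:
    h=manip.line_to(cl(0,-93,z),q,speed=25,contact_N=14); S(h); print(loc())
```

```text
False pos [610.37 -86.84  -3.01] open 62.0 grip 0.0 F [-0.65  0.11  0.05] Tz 0.02 t 20.1
grip pos [610.69 -86.89  -2.63] open 23.5 grip 34.1 F [ 0.21 -0.35  7.26] Tz 0.02 t 20.5
False pos [609.81 -16.89  -2.62] open 23.0 grip 34.3 F [ 0.28 -0.06  5.8 ] Tz -0.04 t 21.8
[   0.04 -134.59   -2.62]
True pos [609.43  15.5   -2.61] open 23.0 grip 34.6 F [-1.21 -1.14  6.04] Tz -0.04 t 23.1
[  -0.06 -102.21   -2.61]
```

Run:
```python
from h import *
q=down(CY)
loc=lambda:(readout.state()["position"]-CO)@R.from_euler("z",CY).as_matrix()
z=readout.state()["position"][2]
h=manip.line_to(cl(0,-94,z),q,speed=15,contact_N=22); S(h); print(loc())
manip.pause(.3); S(); print(loc())
for c in("side","top"):
    im=imaging.grab_frame(c)
    for l in("casting_foot","casting_boss","casting","nut_grip"):
        print(c,l,[(round(d["confidence"],2),(np.array(d["xyz"])-CO)@R.from_euler("z",CY).as_matrix()) for d in finder.tip_of(l,c) if abs(d["xyz"][0]-608)<40 and abs(d["xyz"][1])<170])
```

```text
True pos [609.18  15.28  -2.62] open 23.1 grip 34.7 F [-0.76 -1.63  6.06] Tz 0.03 t 23.4
[  -0.31 -102.42   -2.62]
 pos [609.2   15.28  -2.6 ] open 22.9 grip 34.7 F [-0.16 -2.2   5.93] Tz 0.02 t 23.7
[  -0.3  -102.42   -2.6 ]
side casting_foot [(0.69, array([ 0.94,  4.99, 31.2 ])), (0.43, array([ -1.45, -40.59,  12.2 ]))]
side casting_boss [(0.52, array([ -6.07, -99.25,  49.  ])), (0.35, array([ 1.22, 36.59, 23.1 ]))]
side casting [(0.75, array([ -2.27, -42.18,  13.3 ]))]
side nut_grip []
top casting_foot []
top casting_boss []
top casting []
top nut_grip []
```

Foot firmly against the stop: no further travel under the 22 N push, and the finder puts the foot at y of about 5. Next, the lever to half-way.

Run:
```python
from h import *
hand.gripper_to(60); S("rel")
p=readout.state()["position"]; manip.line_to([p[0],p[1],170],speed=250)
P,a=post(0); manip.move_to(P+[0,0,170],down(a-np.pi/2)); hand.gripper_to(55); S()
for c in("side","top"):
    imaging.grab_frame(c)
    for l in("lever_post","nut_grip","casting_foot"): print(c,l,[(round(d["confidence"],2),(np.array(d["xyz"])-CO)@R.from_euler("z",CY).as_matrix()) for d in finder.tip_of(l,c) if abs(d["xyz"][0]-608)<60 and abs(d["xyz"][1]-117)<130])
h=manip.line_to(P+[0,0,77],down(a-np.pi/2),speed=130,contact_N=6); S(h)
assert not h
hand.gripper_to(10,40); s=S("grip"); assert 15<s["opening"]<22
```

```text
rel pos [609.27  15.04  -2.66] open 60.1 grip 0.0 F [-0.26  0.82  0.71] Tz 0.01 t 24.7
 pos [638.79 201.52 170.02] open 55.1 grip 0.0 F [-0.2  -0.53 -0.24] Tz 0.03 t 26.5
side lever_post [(0.52, array([ 32.44,  84.92, 131.9 ])), (0.36, array([-0.55,  5.91, 29.8 ]))]
side nut_grip [(0.61, array([  0.21,   1.6 , 138.4 ]))]
side casting_foot [(0.64, array([ 2.34,  4.48, 27.9 ]))]
top lever_post [(0.67, array([ 29.49,  90.65, 126.2 ]))]
top nut_grip [(0.79, array([  6.41,   1.44, 132.1 ])), (0.28, array([ 0.19, 33.5 , 20.6 ]))]
top casting_foot [(0.74, array([-1.7 ,  0.21, 32.4 ])), (0.42, array([  -3.3 , -103.58,   48.  ]))]
False pos [639.07 202.5   77.85] open 55.0 grip 0.0 F [0.07 0.54 1.09] Tz -0.05 t 27.8
grip pos [638.51 202.91  77.59] open 16.8 grip 38.9 F [-3.96  1.32  6.09] Tz -0.05 t 28.2
```

```bash
cat >> h.py <<'E'
def arc(t0,t1,n,z,speed=90,c=None):
    for th in np.linspace(t0,t1,n+1)[1:]:
        P,a=post(th); h=manip.line_to(P+[0,0,z],down(a-np.pi/2),speed=speed,contact_N=c)
        s=readout.state(); d=s["position"][:2]-CO[:2]
        tg=np.array([-np.sin(a),np.cos(a)])
        print("th %.2f meas %.3f r %.1f Ftan %.1f Frad %.1f t %.1f"%(th,np.arctan2(d[1],d[0])-CY-np.radians(70) if d[0]>-1e9 else 0,np.hypot(*d),s["wrist_force"][:2]@tg,s["wrist_force"][:2]@[np.cos(a),np.sin(a)],s["clock"]))
        if h: return True
    return False
E
python3 - <<'E'
from h import *
z=readout.state()["position"][2]
arc(0,.95,5,z)
S(); hand.gripper_to(45); S()
p=readout.state()["position"]; manip.line_to([p[0],p[1],165],speed=250)
for c in("side","top"):
    imaging.grab_frame(c)
    for l in("lever_post",): print(c,l,[(round(d["confidence"],2),(np.array(d["xyz"])-CO)@R.from_euler("z",CY).as_matrix()) for d in finder.tip_of(l,c) if abs(d["xyz"][0]-608)<100 and abs(d["xyz"][1]-117)<130])
E
```

```text
th 0.19 meas 0.204 r 89.7 Ftan 7.7 Frad -3.3 t 28.5
th 0.38 meas 0.394 r 89.3 Ftan 7.0 Frad -4.5 t 28.9
th 0.57 meas 0.585 r 88.9 Ftan 8.2 Frad -5.1 t 29.2
th 0.76 meas 0.777 r 88.6 Ftan 8.9 Frad -6.4 t 29.6
th 0.95 meas 0.969 r 88.4 Ftan 10.1 Frad -7.1 t 29.9
 pos [556.61 189.15  77.65] open 17.1 grip 40.6 F [ -4.19 -11.62  -1.9 ] Tz -0.12 t 29.9
 pos [557.16 191.7   77.69] open 44.6 grip 0.0 F [ 0.22  0.31 -0.5 ] Tz -0.03 t 30.3
side lever_post [(0.73, array([-51.39,  70.25, 127.8 ]))]
top lever_post [(0.63, array([  5.69,  -0.95, 133.6 ])), (0.46, array([-51.65,  74.25, 128.5 ]))]
```

```bash
sed -i 's/CO=np.array(\[608.6,117.7/CO=np.array([610.1,117.4/' h.py
python3 - <<'E'
from h import *
y0=np.radians(118)
hand.gripper_to(85)
manip.move_to(cl(0,0,165),down(y0))
h=manip.line_to(cl(0,0,80),down(y0),speed=130,contact_N=6); S(h); assert not h
hand.gripper_to(35,110); s=S("grip"); assert 40<s["opening"]<47
y=y0; k=0; T0=s["wrist_torque"][2]
while k<16:
    y-=.18; k+=1
    try: manip.line_to(cl(0,0,80),down(y),speed=60)
    except Exception as e: print("exc",e); break
    s=readout.state(); M=R.from_quat(s["eef_rot"]).as_matrix(); ya=np.arctan2(M[1,1],M[0,1])
    t=s["wrist_torque"][2]-T0; print("%d cmd %.2f act %.3f Tz %.2f F %s t %.1f"%(k,y,ya,t,s["wrist_force"],s["clock"]))
    if abs(t)>.8 and k>1: break
E
```

```text
False pos [610.48 117.52  80.75] open 85.2 grip 0.0 F [ 0.05 -0.24  1.17] Tz -0.01 t 33.5
grip pos [611.03 116.32  81.25] open 41.5 grip 109.6 F [-0.66 -5.12 14.68] Tz 0.01 t 33.9
1 cmd 1.88 act 1.878 Tz -0.64 F [-0.17 -5.18 13.3 ] t 34.3
2 cmd 1.70 act 1.698 Tz -0.65 F [-0.92 -5.85 13.79] t 34.6
3 cmd 1.52 act 1.518 Tz -0.60 F [-0.67 -4.89 13.8 ] t 34.9
4 cmd 1.34 act 1.338 Tz -0.62 F [-1.45 -4.82 14.43] t 35.3
5 cmd 1.16 act 1.158 Tz -0.64 F [-0.41 -4.28 14.37] t 35.6
6 cmd 0.98 act 0.978 Tz -0.62 F [ 0.16 -5.37 13.41] t 35.9
7 cmd 0.80 act 0.798 Tz -0.63 F [-1.15 -4.47 14.33] t 36.3
8 cmd 0.62 act 0.618 Tz -0.68 F [-0.78 -4.89 13.92] t 36.6
9 cmd 0.44 act 0.438 Tz -0.62 F [-0.06 -4.57 14.24] t 36.9
10 cmd 0.26 act 0.258 Tz -0.58 F [ 1.13 -5.35 14.62] t 37.3
11 cmd 0.08 act 0.078 Tz -0.59 F [-0.41 -5.51 15.05] t 37.6
12 cmd -0.10 act -0.102 Tz -0.59 F [ 0.81 -4.78 14.55] t 37.9
13 cmd -0.28 act -0.282 Tz -0.27 F [-0.22 -5.58 15.98] t 38.3
14 cmd -0.46 act -0.462 Tz -0.22 F [ 1.04 -5.21 16.33] t 38.6
15 cmd -0.64 act -0.642 Tz -0.22 F [ 0.45 -5.88 16.77] t 38.9
16 cmd -0.82 act -0.822 Tz -0.15 F [ 0.23 -6.2  16.21] t 39.3
```

Run:
```python
from h import *
y=-.82
for k in range(2):
    y+=.18; manip.line_to(cl(0,0,80),down(y),speed=60)
    s=readout.state(); M=R.from_quat(s["eef_rot"]).as_matrix()
    print(y,np.arctan2(M[1,1],M[0,1]),s["wrist_torque"],s["wrist_force"],s["clock"],s["opening"])
hand.gripper_to(85); manip.line_to(cl(0,0,165),speed=250)
# lever: cage the post at .97, open it to ~.3 with the forward finger
hand.gripper_to(40)
P,a=post(.97); manip.move_to(P+[0,0,165],down(a-np.pi/2))
h=manip.line_to(P+[0,0,77],speed=150,contact_N=6); S(h)
```

```text
-0.6399999999999999 -0.6389778618685815 [-0.98  0.63  1.01] [ 0.38 -6.21 15.82] 39.6083 41.18771510072025
-0.4599999999999999 -0.45907621859742426 [-1.03  0.67  0.9 ] [-0.26 -5.59 15.25] 39.9417 41.49629150437489
False pos [557.62 189.92  77.73] open 40.3 grip 0.0 F [-0.02  0.04  0.47] Tz 0.07 t 43.0
```

Run:
```python
from h import *
z=77
arc(.97,.33,3,z,speed=80); S()
print("now close")
th=.33
print(arc(.33,.52,1,z,speed=60))
for th in np.arange(.62,1.4,.1):
    if arc(th-.1,th,1,z,speed=35,c=5): break
```

```text
th 0.76 meas 0.756 r 89.9 Ftan 0.4 Frad 0.6 t 43.4
th 0.54 meas 0.545 r 89.8 Ftan -0.4 Frad -0.3 t 43.8
th 0.33 meas 0.331 r 89.8 Ftan -0.3 Frad 0.2 t 44.2
 pos [610.94 207.23  77.11] open 40.1 grip 0.0 F [ 0.31  0.22 -0.32] Tz 0.00 t 44.2
now close
th 0.52 meas 0.517 r 90.1 Ftan 0.5 Frad 0.2 t 44.6
False
th 0.62 meas 0.617 r 90.0 Ftan -0.2 Frad -0.3 t 45.0
th 0.72 meas 0.718 r 90.0 Ftan 0.0 Frad 0.0 t 45.4
th 0.82 meas 0.818 r 90.0 Ftan -0.3 Frad -0.3 t 45.8
th 0.92 meas 0.919 r 90.0 Ftan 0.3 Frad 0.1 t 46.2
th 1.02 meas 0.947 r 89.9 Ftan 0.9 Frad -0.0 t 46.5
```

Resistance begins at tool 0.947, which puts the lever at about 0.83 once the 0.12 rad of play is taken off. The closing force should be about 205 N. Closing fully now.

Run:
```python
from h import *
h=arc(.947,1.9,6,77,speed=70,c=None)
h=arc(1.9,2.09,1,77,speed=25,c=22); S(h)
```

```text
th 1.11 meas 1.104 r 90.0 Ftan -0.3 Frad 0.6 t 46.8
th 1.26 meas 1.263 r 89.9 Ftan 0.3 Frad -0.2 t 47.2
th 1.42 meas 1.422 r 89.9 Ftan 0.8 Frad 0.3 t 47.5
th 1.58 meas 1.582 r 89.8 Ftan 0.3 Frad -0.2 t 47.9
th 1.74 meas 1.741 r 89.9 Ftan 0.9 Frad 0.6 t 48.2
th 1.90 meas 1.900 r 89.8 Ftan 1.1 Frad -0.3 t 48.6
th 2.09 meas -4.258 r 89.4 Ftan -4.6 Frad -1.1 t 49.1
True pos [521.28 107.27  76.77] open 39.7 grip 2.8 F [0.24 4.67 3.44] Tz -0.03 t 49.1
```

The end stop was reached at lever of about 1.9. I'll clear the post, retreat and check.

Run:
```python
from h import *
arc(2.03,1.92,1,77,speed=40); p=S()["position"]
manip.line_to([p[0],p[1],175],speed=200); manip.move_to([430,330,260],down(np.pi/2)); S()
for c in("side","top"):
    im=imaging.grab_frame(c)
    if c=="side": A=im
    else: B=im
    for l in("lever_post","casting_foot","nut_grip"): print(c,l,[(round(d["confidence"],2),(np.array(d["xyz"])-CO)@R.from_euler("z",CY).as_matrix()) for d in finder.tip_of(l,c) if abs(d["xyz"][0]-608)<120 and abs(d["xyz"][1]-117)<130])
c=np.hstack([cv2.resize(A[160:290,300:430],None,fx=3,fy=3),cv2.resize(B[150:280,220:350],None,fx=3,fy=3)])
cv2.imwrite("pics/p8.png",c[:,:,::-1])
```

```text
th 1.92 meas -4.362 r 90.0 Ftan 0.5 Frad 0.4 t 49.5
 pos [520.08 116.5   76.96] open 39.9 grip 0.0 F [-0.42 -0.5   0.07] Tz -0.04 t 49.5
 pos [430.67 328.57 259.31] open 39.7 grip 0.0 F [ 0.16 -0.81  0.66] Tz -0.02 t 51.2
side lever_post [(0.88, array([-88.73,  -3.03, 132.2 ])), (0.4, array([ -2.85, -39.78,  16.1 ]))]
side casting_foot [(0.71, array([-2.96,  4.83, 28.4 ]))]
side nut_grip [(0.82, array([ -0.41,  -1.5 , 130.  ])), (0.5, array([ 0.13,  4.  , 30.2 ]))]
top lever_post [(0.68, array([-85.06,   4.44, 130.5 ]))]
top casting_foot [(0.73, array([-0.46,  4.7 , 33.7 ]))]
top nut_grip [(0.57, array([  4.47,  -3.94, 125.8 ]))]
```

View pics/p8.png

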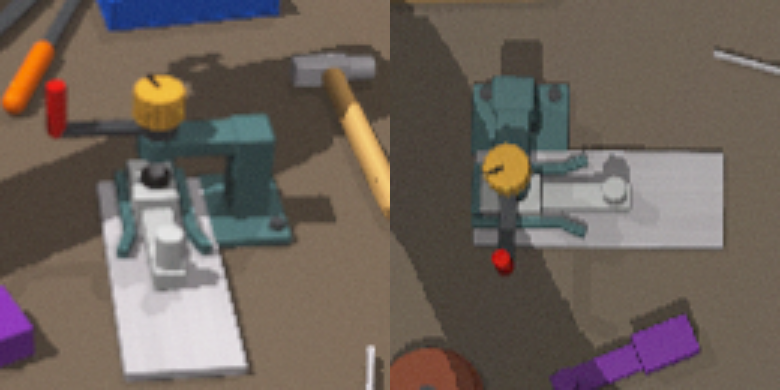

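The lever is closed on the clamp's -x side (px 57,105 left, 503,262 right), the pad is down on the foot at the stop, and the arm is clear. I'm handing it in.

```bash
python3 -c "
from h import *
print(manip.finish_job()); S()"
```

```text
the job is handed in; nothing more can be done
None
the job is handed in; nothing more can be done
```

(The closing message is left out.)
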